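# Stack up the slip clutch of a paper-feed drive

## Robot

A 6-joint arm with a two-finger parallel gripper is mounted at the origin on a cart in front of the work surface, level with it; the furniture and walls round the work are solid. World frame = base frame: x ahead of the robot, y to its left, z up, the work surface at z = 0. Lengths are in m, angles in rad, forces in N, time in s.
With the tool pointing down it reaches from about 0.275 to 0.75 m from the base axis. Payload 10.2 kg.
Tool frame: the origin (TCP) lies midway between the tips of the shut fingers; the grasp point (between the pads) lies 19 mm behind it (pinch_z is the distance from the TCP to the grasp point, in m); z points along the fingers, y is the line along which they close (so a half turn about z gives the same grasp; the last joint's range is limited). The gripper opens to 85 mm and grips with 20 to 120 N. Pads are 22 mm wide; open, the fingers measure 114 mm over their backs; the gripper's body (76 mm by 85 mm) begins 54 mm behind the grasp point. The pads swing forward as they close: fully open they stand 13 mm farther back than shut.
Start: joints at [-1.417, 0.313, 1.498, -0, 1.331, -0.223], TCP at [0.193, -0.488, 0.231] pointing down, gripper open.
Joint ranges: [-2.94, 2.94], [-0.97, 2.17], [0.19, 2.56], [-1.23, 4.37], [0.02, 3.11], [-2.88, 2.88]. Speed limits (rad/s): [2.39, 2.39, 3.01, 3.14, 3.14, 3.14].

## Interface

Orientations are given as a unit quaternion [x, y, z, w].
In Python, from station import * gives the robot as it stands.
- The arm moves only by the shell command python3 -m pendant 'ROWS'. ROWS is JSON, one flat list of numbers, 5 for each row, row after row: the opening, from 0 (shut) to 1 (fully open), then the shift along the tool's x, y, z in cm, then the turn about the tool's z in rad. A call has 1 to 20 rows; each row is the pose to reach, as a shift and turn from the pose commanded when the call began, along the tool's axes at that moment; what a row does not reach only later rows make up. A row lasts 1/12 s, in which the tool goes at most 41.7 mm and 7.16 degrees, less where a joint would pass 70% of its speed; a pose out of reach is approached as far as the arm can. A call with a gripper value outside its range is refused whole. The fingers move at their own pace and stop on an object; the grip force is fixed at half the most. Time passes only in rows, so rows that repeat a pose let the fingers close. It gives the time, the measured TCP pose, the force, the opening and the grip force at its end, in the units of the state.
- observe(): the state, without advancing time (a new reading comes with each control period).
- camera(name): name is "scene" or "top"; returns the picture (420x560x3 uint8, red, green, blue); there is no depth.
- camera_info(name): a dict with "fx", "fy", "cx", "cy" (pixels), "R" (3x3) and "t" (3): a world point X has camera coordinates R X + t. Camera axes: x right, y down, z forward; pixel columns grow to the right and rows downward; lengths in m; the calibration is good to about 2 mm. A picture is of the moment at which its call begins. camera_info takes no time and is no camera call.
- finish_job(): hands the job in; it is judged then, once.
The state is a dict: "clock": time; "q": joint angles; "qd": joint speeds; "joint_efforts": joint torques, N m; "tool_pos": TCP position; "tcp_rot": TCP orientation; "ft_force": force on the tool from outside, world axes, zero at the start; "wrist_torque": the same for the moment, N m; "gripper_width": finger opening in m; "gripper_force": force on a finger pad.
Only numpy, scipy, OpenCV 4.12 (cv2) and the standard library are available. Lean on these libraries where they do the work, as an engineer would, in place of code of your own. Each camera call takes 0.05 s, during which the arm holds its last target. There are 200 camera calls.

## Task

Rebuild the slip clutch on the upright shaft of its hub, in this order from the bottom: the large friction disc, the toothed drive gear, the small friction disc, and last the pressure plate with its collar upward. As each part goes on, press it firmly down (5 newtons or more) so that it lies flat before you fetch the next, and leave the finished stack standing free.

Things in the scene. Friction and masses are not known exactly. Their poses are not given: they have to be found in the camera images.
- clutch_hub: Fixed target: a grey clamping block 88x88x18 mm (a black knob sticks out low at its -y side) that holds the clutch hub upright: belt pulley, steel flange of 58 mm diameter, its flat top 40 mm above the bench, and from its middle a shaft of 16 mm diameter rising 40 mm above the flange top, the upper 10 mm tapering to an 8 mm tip. Origin: centre of the block's underside, z up along the shaft.
- hub_seat (a point): Point on the shaft axis at the flat top of the hub's flange (40 mm above the bench), where the lowest part of the stack lies; z up along the shaft. The shaft's tip is 40 mm above it.
- large_disc: Large friction disc: brown flat ring, 58 mm outside, 20 mm bore, 7 mm thick, 50 g, lying flat on the bench; both faces alike. Origin: centre of its underside, z up. Goes first, its underside on the flange.
- drive_gear: Drive gear: black plastic spur gear, 62 mm over the teeth (32 teeth, 3 mm deep), 20 mm bore, 11 mm thick, 50 g, lying flat on the bench; both faces alike. Origin: centre of its underside, z up. Goes second; its underside ends 7 mm above the flange top.
- small_disc: Small friction disc: brown flat ring like the large one but 44 mm outside, 20 mm bore, 7 mm thick, 50 g, lying flat; both faces alike. Origin: centre of its underside, z up. Goes third; its underside ends 18 mm above the flange top.
- pressure_plate: Pressure plate: steel, a round flange 46 mm in diameter and 5 mm thick at the bottom, on it a collar 32 mm in diameter with a clamping slit, 16 mm high in all, 20 mm bore right through, 120 g, standing on its flange. Origin: centre of its underside, z up. Goes last, collar up; its underside ends 25 mm above the flange top.
Things that resemble listed ones, but are neither listed nor needed, are in the scene too. Of the things like the drive_gear, leave any that is turquoise; of the rest the smaller one is meant.

How it is judged:
By the outcome, as a careful person would: the job done as asked, in the order asked, and still so for the second after the job is handed in, with the robot touching nothing.
It also fails if it takes over 109 s, if anything falls off the work surface, if the arm or the gripper's body presses on something with over 40 N, if the wrist force passes 120 N, or if a joint passes its speed limit or range.

## Working session

There is one attempt and no reset: what is moved stays moved. The work goes in short steps, Python scripts to look and compute and a shell command to move; the robot and the scene stay as the last step left them, time stands still between calls to the robot, and variables do not carry over. Pictures are saved under pics/ and viewed, at most 14 in all, crops included, and the job is handed in when it is done.

```bash
ls; mkdir -p pics
python3 - <<'E'
from station import *
import cv2
for n in("scene","top"):
    cv2.imwrite(f"pics/{n}0.png",camera(n)[:,:,::-1]); print(n,camera_info(n))
print(observe())
E
```

```text
pics
scene {'fx': 434.43435954977014, 'fy': 434.43435954977014, 'cx': 283.3281976647616, 'cy': 209.80036675794014, 'R': array([[-0.86870435, -0.49509233,  0.01537282],
       [-0.38933516,  0.66329499, -0.6391071 ],
       [ 0.30622031, -0.5611803 , -0.7689641 ]]), 't': array([0.44067625, 0.21074516, 0.84813757])}
top {'fx': 417.74264800792497, 'fy': 417.74264800792497, 'cx': 288.2008354087802, 'cy': 211.1775444564903, 'R': array([[-2.29973467e-02, -9.99735504e-01,  2.10281717e-04],
       [-9.95763532e-01,  2.28872456e-02, -8.90570764e-02],
       [ 8.90287084e-02, -2.25746732e-03, -9.96026502e-01]]), 't': array([0.05462337, 0.50924699, 0.92324191])}
{'clock': 0.1, 'q': array([-1.41738323e+00,  3.13412244e-01,  1.49834972e+00, -4.40251948e-05,
        1.33104134e+00, -2.23423505e-01]), 'qd': array([ 1.63983889e-05, -6.35577616e-04, -2.20690229e-03,  3.47779798e-04,
        1.27169143e-03,  5.11603626e-04]), 'joint_efforts': array([ 3.30123767e-03, -4.12895787e+01, -2.60141659e+01, -1.61538223e-04,
        3.03071021e-03,  5.25352178e-06]), 'tool_pos': array([ 0.19311951, -0.48793474,  0.23078729]), 'tcp_rot': array([ 9.82300563e-01,  1.87310536e-01, -1.81351035e-07, -6.05706342e-04]), 'ft_force': array([-0.53590127, -1.24001215,  0.058676  ]), 'wrist_torque': array([-0.01144421,  0.00286479,  0.03411942]), 'gripper_force': 0.0, 'gripper_width': 0.08548409838408666}
```

View pics/top0.png

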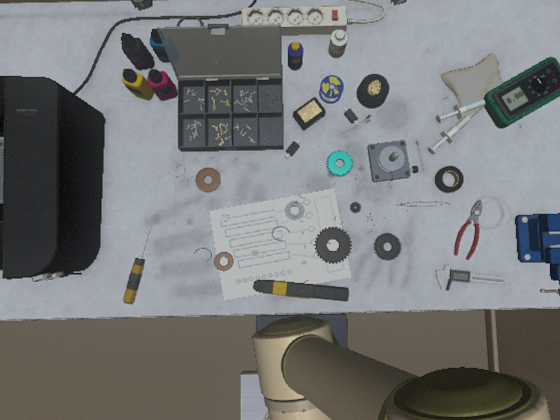

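View pics/scene0.png

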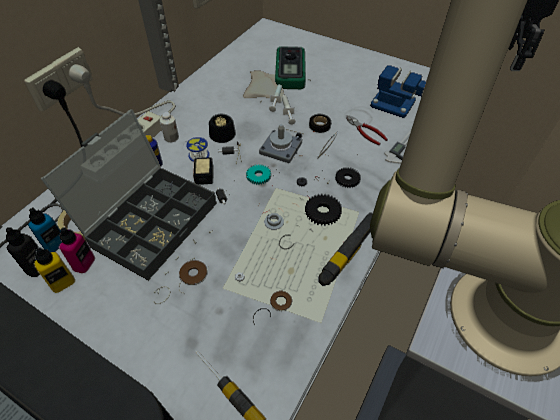

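Candidates (top image):
- Brown rings at (208,179), the larger, and (223,261), the smaller.
- Gears: turquoise (340,163), to be left. Black (333,245) is about 38 px and black (387,247) about 27 px, so the smaller, (387,247), is meant.
- Tape roll at (449,179) is not a part.
- Pressure plate at (294,210), on the paper.
- Hub at (390,160).

Next I measure and check with one close crop.

```bash
cat > h.py <<'E'
from station import *
import numpy as np, cv2
I={n:camera_info(n) for n in("scene","top")}
def ray(n,uv,z):
    i=I[n]; d=i["R"].T@np.array([(uv[0]-i["cx"])/i["fx"],(uv[1]-i["cy"])/i["fy"],1]); c=-i["R"].T@i["t"]
    return (c+d*(z-c[2])/d[2])
def proj(n,X):
    i=I[n]; p=i["R"]@np.array(X)+i["t"]; return np.array([p[0]/p[2]*i["fx"]+i["cx"],p[1]/p[2]*i["fy"]+i["cy"]])
def mask(im,kind):
    h=cv2.cvtColor(im,cv2.COLOR_RGB2HSV)
    if kind=="brown": return cv2.inRange(h,(3,70,50),(18,255,220))
    if kind=="black": return cv2.inRange(h,(0,0,0),(179,255,85))
def ring(n,im,kind,uv,z):
    m=mask(im,kind); cs,_=cv2.findContours(m,cv2.RETR_EXTERNAL,cv2.CHAIN_APPROX_NONE)
    c=max([c for c in cs if len(c)>15],key=lambda c:cv2.pointPolygonTest(c,tuple(map(float,uv)),True))
    P=np.array([ray(n,p[0],z)[:2] for p in cv2.convexHull(c)],np.float32)
    full=np.array([ray(n,p[0],z)[:2] for p in c],np.float32)
    (x,y),r=cv2.minEnclosingCircle(P); e=cv2.fitEllipse(full)
    return np.round([x,y,2*r],4),np.round(np.r_[e[0],e[1]],4)
E
python3 - <<'E'
from h import *
t=cv2.imread("pics/top0.png")[:,:,::-1].copy();s=cv2.imread("pics/scene0.png")[:,:,::-1].copy()
for nm,k,a,b,z in(("large","brown",(208,179),(193,272),.0035),("small","brown",(223,261),(281,300),.0035),("gear","black",(387,247),(347,177),.0055),("biggear","black",(333,245),(323,209),.0055)):
    print(nm,ring("top",t,k,a,z),ring("scene",s,k,b,z))
c=[cv2.resize(t[y-25:y+25,x-33:x+33],(396,300),interpolation=cv2.INTER_CUBIC) for x,y in((390,155),(294,210),(387,247),(223,261))]
cv2.imwrite("pics/crop1.png",np.vstack([np.hstack(c[:2]),np.hstack(c[2:])])[:,:,::-1])
c=[cv2.resize(s[y-25:y+25,x-33:x+33],(396,300),interpolation=cv2.INTER_CUBIC) for x,y in((282,142),(274,220),(347,177),(281,300))]
cv2.imwrite("pics/crop2.png",np.vstack([np.hstack(c[:2]),np.hstack(c[2:])])[:,:,::-1])
E
```

```text
large (array([0.5912, 0.2289, 0.0541]), array([0.5916, 0.2292, 0.0512, 0.0516])) (array([0.5939, 0.2276, 0.0562]), array([0.5938, 0.2273, 0.0534, 0.0543]))
small (array([0.4014, 0.1945, 0.0394]), array([0.4014, 0.1948, 0.0363, 0.037 ])) (array([0.4039, 0.1925, 0.0421]), array([0.4037, 0.1923, 0.0394, 0.04  ]))
gear (array([ 0.4263, -0.1809,  0.0609]), array([ 0.4261, -0.1813,  0.057 ,  0.0581])) (array([ 0.428 , -0.1836,  0.0701]), array([ 0.4287, -0.1831,  0.0617,  0.0667]))
biggear (array([ 0.4328, -0.0566,  0.0825]), array([ 0.4331, -0.0568,  0.0773,  0.078 ])) (array([ 0.4354, -0.0596,  0.0954]), array([ 0.4355, -0.0603,  0.0841,  0.0909]))
```

View pics/crop1.png

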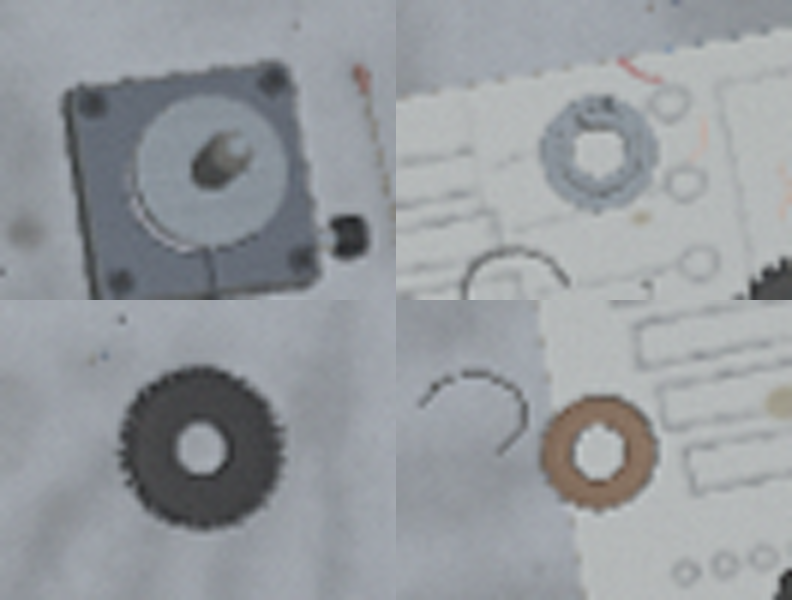

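View pics/crop2.png

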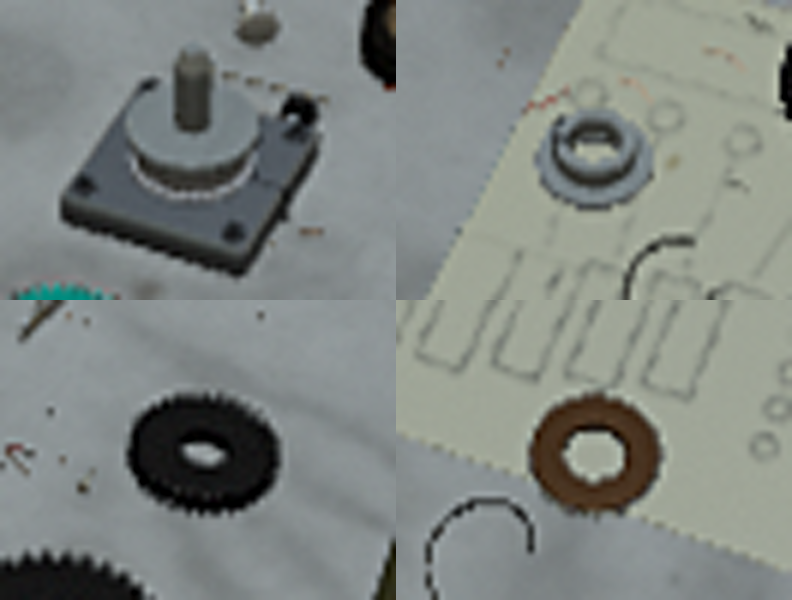

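The crops confirm the choice. The hub shows its flange at about (392,158) with the tip at about (397,153). The plate stands collar up at (294.5,210), the plain small gear is at (387,247) and the small ring at (223,261).

```bash
python3 - <<'E'
from h import *
t=lambda cx,cy,x,y:(cx-33+x/6-.42,cy-25+y/6-.42)
def two(n,a,b,z):
    A=ray("top",a,z)[:2];B=ray("scene",b,z)[:2];print(n,A.round(4),B.round(4),((A+B)/2).round(4))
two("hubflange",t(390,155,212,170),t(282,142,193,122),.04)
two("tip",t(390,155,243,139),t(282,142,192,52),.08)
two("plate",t(294,210,203,152.5),t(274,220,199.5,165),.0025)
d=ray("top",t(390,155,134,170),.04)-ray("top",t(390,155,290,170),.04);print(np.linalg.norm(d))
E
python3 -m pendant '[1,0,0,0,0.12, 1,0,0,0,0.24, 1,0,0,0,0.36,1,0,0,0,0.377,1,0,0,0,0.377,1,0,0,0,0.377]'
python3 -c "from station import *;print(observe())"
```

```text
hubflange [ 0.6237 -0.193 ] [ 0.6264 -0.1944] [ 0.625  -0.1937]
tip [ 0.6262 -0.1943] [ 0.626  -0.1919] [ 0.6261 -0.1931]
plate [0.5146 0.0284] [0.5155 0.0293] [0.515  0.0289]
0.05846832571627411
clock: 0.6
tool_pos: [0.1932, -0.4881, 0.2312]
tcp_rot: [1.0, 0.002, 0.0, -0.0]
ft_force: [-0.7, 0.1, 0.4]
gripper_width: 0.0854
gripper_force: 0.0
{'clock': 0.6, 'q': array([-1.41736283e+00,  3.13044764e-01,  1.49785901e+00,  4.76347077e-05,
        1.33097517e+00,  1.50346401e-01]), 'qd': array([ 1.18618350e-05, -1.05985964e-03, -2.76994254e-03, -1.02409722e-04,
       -2.95496766e-04,  7.27201212e-03]), 'joint_efforts': array([-7.91426992e-04, -4.11953545e+01, -2.59684396e+01,  1.53863141e-05,
        1.70003266e-03,  8.02919338e-02]), 'tool_pos': array([ 0.19318194, -0.48812134,  0.23116015]), 'tcp_rot': array([ 9.99998807e-01,  1.53788742e-03,  1.20993882e-06, -1.44996284e-04]), 'ft_force': array([-0.65422697,  0.11278106,  0.36383091]), 'wrist_torque': array([ 0.02808145, -0.00564051,  0.00497325]), 'gripper_force': 0.0, 'gripper_width': 0.08537554040966813}
```

```bash
python3 -m pendant '[1,39.9,-71.6,0,0,1,39.9,-71.6,0,0,1,39.9,-71.6,0,0,1,39.9,-71.6,0,0,1,39.9,-71.6,0,0,1,39.9,-71.6,0,0,1,39.9,-71.6,0,0,1,39.9,-71.6,0,0,1,39.9,-71.6,0,0,1,39.9,-71.6,0,0,1,39.9,-71.6,0,0,1,39.9,-71.6,0,0,1,39.9,-71.6,0,0,1,39.9,-71.6,0,0,1,39.9,-71.6,0,0,1,39.9,-71.6,0,0,1,39.9,-71.6,0,0,1,39.9,-71.6,0,0,1,39.9,-71.6,0,0,1,39.9,-71.6,0,0]'
```

```text
clock: 2.27
tool_pos: [0.5929, 0.231, 0.2307]
tcp_rot: [1.0, 0.002, -0.0, -0.0]
ft_force: [-0.6, -1.7, 0.8]
gripper_width: 0.0851
gripper_force: 0.0
```

```bash
python3 -m pendant '[0.85,0,0,22,0,0.85,0,0,22,0,0.85,0,0,22,0,0.85,0,0,22,0,0.85,0,0,22,0,0.85,0,0,22,0,0.85,0,0,22,0,0.85,0,0,22,0]'
python3 - <<'E'
from h import *
print(observe()["tool_pos"])
c=camera("scene")[:,:,::-1];x,y=195,262
cv2.imwrite("pics/a1.png",cv2.resize(c[y-75:y+55,x-85:x+85],(680,520),interpolation=cv2.INTER_CUBIC))
E
```

```text
clock: 2.93
tool_pos: [0.5932, 0.2279, 0.0129]
tcp_rot: [1.0, 0.0, 0.001, -0.0]
ft_force: [-0.5, 0.1, 1.5]
gripper_width: 0.0723
gripper_force: 0.0
[0.5932313  0.22789305 0.01291499]
```

View pics/a1.png

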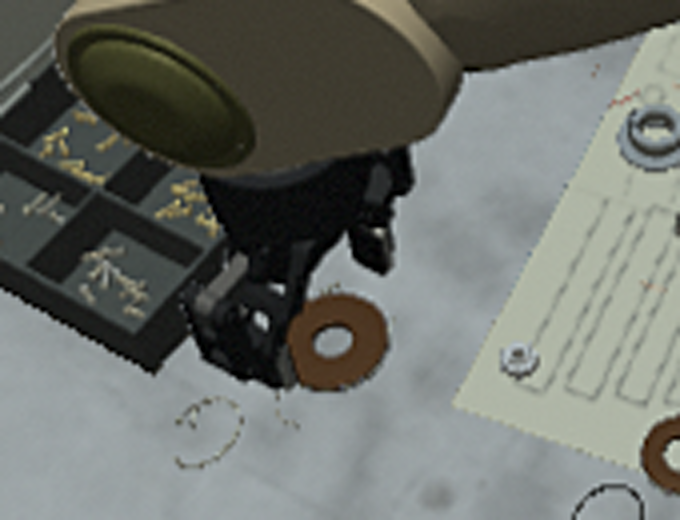

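The fingers straddle the disc: one at about (255,365), the other at about (375,245), still above the bench. I feel my way down.

```bash
python3 -m pendant '[0.85,0,0,0.5,0,0.85,0,0,1.0,0,0.85,0,0,1.3,0,0.85,0,0,1.5,0,0.85,0,0,1.5,0]'; python3 -m pendant '[0.85,0,0,0.2,0,0.85,0,0,0.4,0,0.85,0,0,0.4,0,0.85,0,0,0.4,0]'
```

```text
clock: 3.4
tool_pos: [0.5921, 0.2277, -0.004]
tcp_rot: [1.0, -0.0, -0.0, 0.0]
ft_force: [-0.5, -0.4, 0.6]
gripper_width: 0.0727
gripper_force: 0.0
clock: 3.73
tool_pos: [0.5923, 0.2277, -0.0078]
tcp_rot: [1.0, -0.0, -0.0, 0.0]
ft_force: [0.1, -0.7, 0.1]
gripper_width: 0.0727
gripper_force: 0.0
```

```bash
python3 -m pendant '[0.5,0,0,0,0,0.5,0,0,0,0,0.5,0,0,0,0,0.5,0,0,0,0,0.5,0,0,0,0,0.5,0,0,0,0]'
python3 - <<'E'
from h import *
c=camera("scene")[:,:,::-1];x,y=195,262
cv2.imwrite("pics/a2.png",cv2.resize(c[y-35:y+55,x-60:x+60],(720,540),interpolation=cv2.INTER_CUBIC))
E
```

```text
clock: 4.23
tool_pos: [0.5945, 0.2282, -0.0039]
tcp_rot: [1.0, -0.0, 0.003, -0.0]
ft_force: [-3.0, -1.1, 23.0]
gripper_width: 0.0549
gripper_force: 64.9
```

View pics/a2.png

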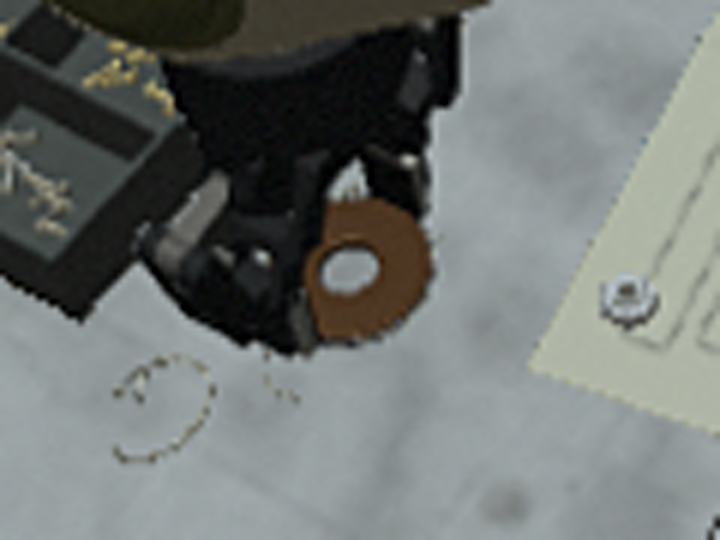

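Both fingers hold the disc, at about (305,320) and (405,185). The tips brushed the bench with 23 N. I lift and look.

```bash
python3 -m pendant '[0.5,0,0,-0.5,0,0.5,0,0,-2,0,0.5,0,0,-5,0,0.5,0,0,-9,0,0.5,0,0,-12,0,0.5,0,0,-12,0,0.5,0,0,-12,0]'
python3 - <<'E'
from h import *
s=observe();print(s["tool_pos"],s["gripper_width"])
c=camera("scene");T=s["tool_pos"];x,y=proj("scene",T+[0,0,.015]).astype(int);print(x,y)
cv2.imwrite("pics/a3.png",cv2.resize(c[y-45:y+45,x-60:x+60,::-1],(720,540),interpolation=cv2.INTER_CUBIC))
for z in (.014,.017,.02): print(ring("scene",c,"brown",(x,y),T[2]+z)[0], ring("top",camera("top"),"brown",proj("top",T+[0.02,0,.015]),T[2]+z)[0])
E
```

```text
clock: 4.87
tool_pos: [0.5929, 0.2279, 0.1139]
tcp_rot: [1.0, -0.0, 0.002, -0.0]
ft_force: [0.3, -0.3, -2.5]
gripper_width: 0.0547
gripper_force: 63.4
[0.59289639 0.22787921 0.1138777 ] 0.05466295527055958
183 236
[0.5881 0.2281 0.0564] [0.4048 0.1747 0.0354]
[0.5864 0.2296 0.0562] [0.4051 0.1745 0.0351]
[0.5846 0.2311 0.0559] [0.4049 0.1737 0.0351]
```

View pics/a3.png

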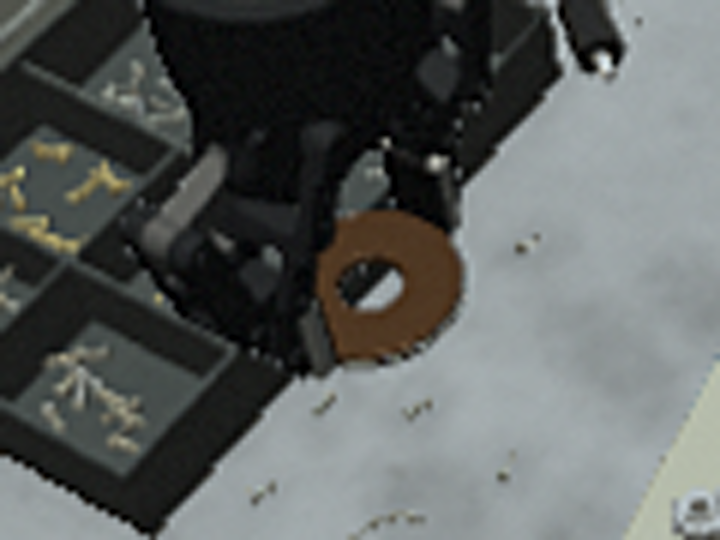

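```bash
python3 -m pendant '[0.5,3.3,42.1,0,0,0.5,3.3,42.1,0,0,0.5,3.3,42.1,0,0,0.5,3.3,42.1,0,0,0.5,3.3,42.1,0,0,0.5,3.3,42.1,0,0,0.5,3.3,42.1,0,0,0.5,3.3,42.1,0,0,0.5,3.3,42.1,0,0,0.5,3.3,42.1,0,0,0.5,3.3,42.1,0,0,0.5,3.3,42.1,0,0,0.5,3.3,42.1,0,0,0.5,3.3,42.1,0,0]'
python3 - <<'E'
from h import *
s=observe();print(s["tool_pos"],s["gripper_width"])
im=[]
for n in("scene","top"):
    c=camera(n);x,y=proj(n,[.6255,-.1935,.09]).astype(int);print(x,y)
    im.append(cv2.resize(c[y-50:y+50,x-33:x+33,::-1],(396,600),interpolation=cv2.INTER_CUBIC))
cv2.imwrite("pics/a4.png",np.hstack(im))
E
```

```text
clock: 6.23
tool_pos: [0.6251, -0.1916, 0.1117]
tcp_rot: [1.0, 0.001, -0.001, -0.0]
ft_force: [-0.5, 0.3, -0.6]
gripper_width: 0.0548
gripper_force: 63.5
[ 0.62512547 -0.19155865  0.11171108] 0.05483264701349407
281 121
397 151
```

View pics/a4.png

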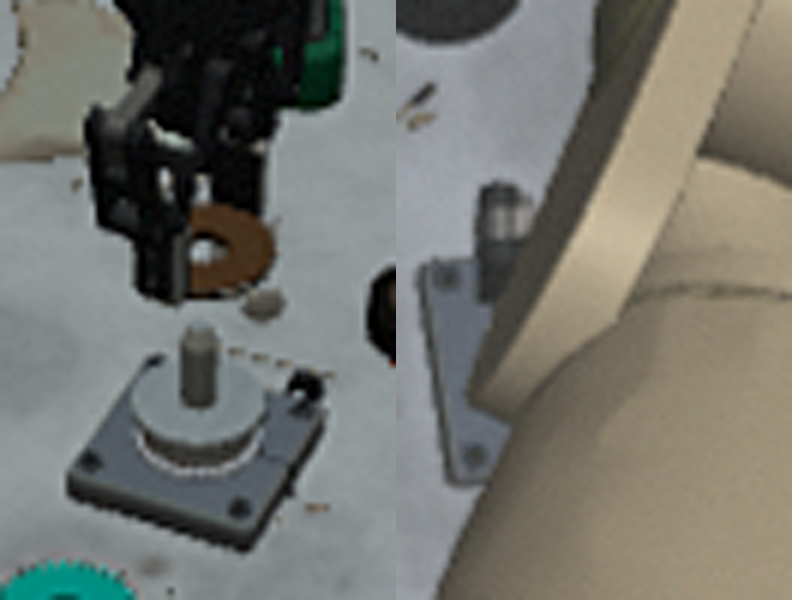

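The disc is level, its bore at about (282.3,112.3) in scene pixels and right over the shaft tip at (281,125). I check this numerically and lower close to the tip.

```bash
python3 -m pendant '[0.5,0,0,1.5,0,0.5,0,0,2.2,0,0.5,0,0,2.2,0,0.5,0,0,2.2,0]'
python3 - <<'E'
from h import *
s=observe();T=s["tool_pos"];print(T)
c=camera("scene");print(ring("scene",c,"brown",proj("scene",T+[-.015,0,.0075]),T[2]+.0075))
print(ray("scene",(282.3,112.3),.119),proj("scene",[.6255,-.1935,.119]))
x,y=281,118
cv2.imwrite("pics/a5.png",cv2.resize(c[y-30:y+30,x-40:x+40,::-1],(800,600),interpolation=cv2.INTER_CUBIC))
E
```

```text
clock: 6.67
tool_pos: [0.6251, -0.1926, 0.0901]
tcp_rot: [1.0, 0.0, -0.0, -0.0]
ft_force: [0.4, -0.3, -0.2]
gripper_width: 0.0549
gripper_force: 63.5
[ 0.62514934 -0.19260618  0.09011764]
(array([ 0.6224, -0.1989,  0.0528]), array([ 0.6186, -0.2007,  0.0351,  0.0502]))
[ 0.62328185 -0.19479366  0.119     ] [281.24449815 112.29341611]
```

View pics/a5.png

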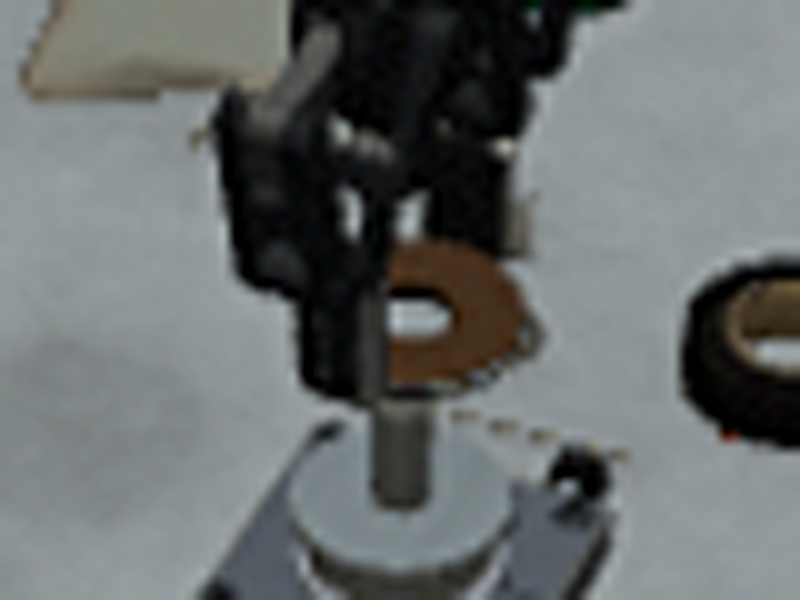

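The bore centre is about 0.8 px right of the shaft axis (411 against 403 in the crop), about 2 mm towards -x. I correct that and lower over the tip.

```bash
python3 -m pendant '[0.5,0.22,0,0,0,0.5,0.22,0,0.5,0,0.5,0.22,0,1.2,0,0.5,0.22,0,1.8,0,0.5,0.22,0,2.2,0,0.5,0.22,0,2.2,0,0.5,0.22,0,2.2,0]'
python3 - <<'E'
from h import *
c=camera("scene")
x,y=281,125
cv2.imwrite("pics/a6.png",cv2.resize(c[y-30:y+30,x-40:x+40,::-1],(800,600),interpolation=cv2.INTER_CUBIC))
E
```

```text
clock: 7.3
tool_pos: [0.6273, -0.1932, 0.0679]
tcp_rot: [1.0, -0.0, -0.0, -0.0]
ft_force: [0.7, 0.2, -0.4]
gripper_width: 0.0547
gripper_force: 63.5
```

View pics/a6.png

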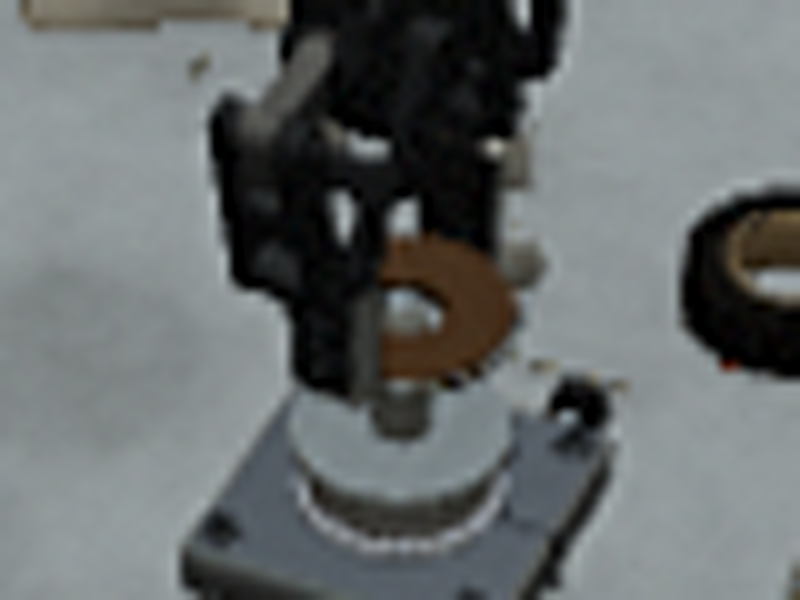

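The tip is inside the bore at (408,320), well centred, with no force. I lower and press.

```bash
python3 -m pendant '[0.5,0,0,1,0,0.5,0,0,2,0,0.5,0,0,2.7,0,0.5,0,0,3.0,0,0.5,0,0,3.1,0,0.5,0,0,3.2,0,0.5,0,0,3.3,0,0.5,0,0,3.3,0]';python3 -m pendant '[0.5,0,0,0.1,0,0.5,0,0,0.2,0,0.5,0,0,0.2,0]'
```

```text
clock: 8.02
tool_pos: [0.6275, -0.1933, 0.0362]
tcp_rot: [1.0, -0.0, 0.0, 0.0]
ft_force: [-3.0, 1.2, 5.2]
gripper_width: 0.0549
gripper_force: 65.8
clock: 8.27
tool_pos: [0.6276, -0.1933, 0.0361]
tcp_rot: [1.0, 0.0, 0.0, 0.0]
ft_force: [-9.7, 3.0, 19.0]
gripper_width: 0.0548
gripper_force: 68.1
```

```bash
python3 -m pendant '[0.5,0,0,-0.2,0,0.9,0,0,-0.2,0,0.9,0,0,-0.2,0,0.9,0,0,-0.2,0,0.9,0,0,-0.2,0,0.9,0,0,-3,0,0.9,0,0,-7,0,0.9,0,0,-10,0,0.9,-5,-0.3,-11,0,0.9,-9,-0.6,-11,0,0.9,-13,-0.9,-11,0,0.9,-17,-1.1,-11,0,0.9,-20,-1.1,-11,0,0.9,-20,-1.1,-9,0,0.9,-20,-1.1,-5,0,0.9,-20,-1.1,-1,0,0.9,-20,-1.1,2,0,0.9,-20,-1.1,2,0,0.9,-20,-1.1,2,0]'
python3 - <<'E'
from h import *
s=observe();print(s["tool_pos"])
x,y=281,130;c=camera("scene");a=c[y-30:y+30,x-40:x+40,::-1];x,y=347,165;b=c[y-30:y+30,x-40:x+40,::-1]
cv2.imwrite("pics/a7.png",cv2.resize(np.hstack([a,b]),(800,300),interpolation=cv2.INTER_CUBIC))
E
```

```text
clock: 9.85
tool_pos: [0.4272, -0.182, 0.0131]
tcp_rot: [1.0, -0.0, -0.001, -0.001]
ft_force: [-0.4, -0.5, 0.9]
gripper_width: 0.0765
gripper_force: 0.0
[ 0.42715975 -0.18204088  0.01312893]
```

View pics/a7.png

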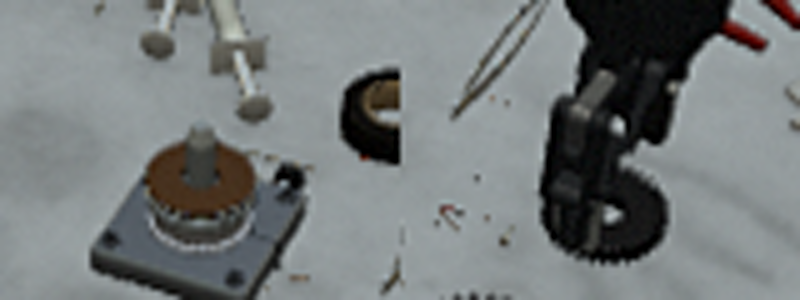

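The large disc lies flat and centred on the hub at (200,178), and the gripper straddles the gear at (605,215). Next: grip the gear, lift it and carry it over the hub.

```bash
python3 -m pendant '[0.9,0,0,0.7,0,0.9,0,0,1.4,0,0.9,0,0,1.4,0,0.5,0,0,1.4,0,0.5,0,0,1.4,0,0.5,0,0,1.4,0,0.5,0,0,1.4,0,0.5,0,0,1.4,0]'
```

```text
clock: 10.57
tool_pos: [0.4276, -0.1824, 0.0005]
tcp_rot: [1.0, 0.0, 0.0, 0.0]
ft_force: [-4.7, 1.7, 12.2]
gripper_width: 0.0582
gripper_force: 61.3
```

```bash
python3 -m pendant '[0.5,0,0,-0.5,0,0.5,0,0,-3,0,0.5,0,0,-7,0,0.5,0,0,-11,0,0.5,4,0.3,-12,0,0.5,8,0.6,-12,0,0.5,12,0.9,-12,0,0.5,16,1.1,-12,0,0.5,20,1.1,-12,0,0.5,20,1.1,-12,0,0.5,20,1.1,-10,0,0.5,20,1.1,-9,0,0.5,20,1.1,-9,0,0.5,20,1.1,-9,0]'
python3 - <<'E'
from h import *
x,y=281,122;c=camera("scene");print(observe()["tool_pos"])
cv2.imwrite("pics/a8.png",cv2.resize(c[y-30:y+30,x-40:x+40,::-1],(800,600),interpolation=cv2.INTER_CUBIC))
E
```

```text
clock: 11.73
tool_pos: [0.6269, -0.1932, 0.0894]
tcp_rot: [1.0, -0.0, -0.0, -0.0]
ft_force: [-0.0, 0.0, -0.3]
gripper_width: 0.0581
gripper_force: 64.3
[ 0.62730838 -0.19347388  0.09024292]
```

View pics/a8.png

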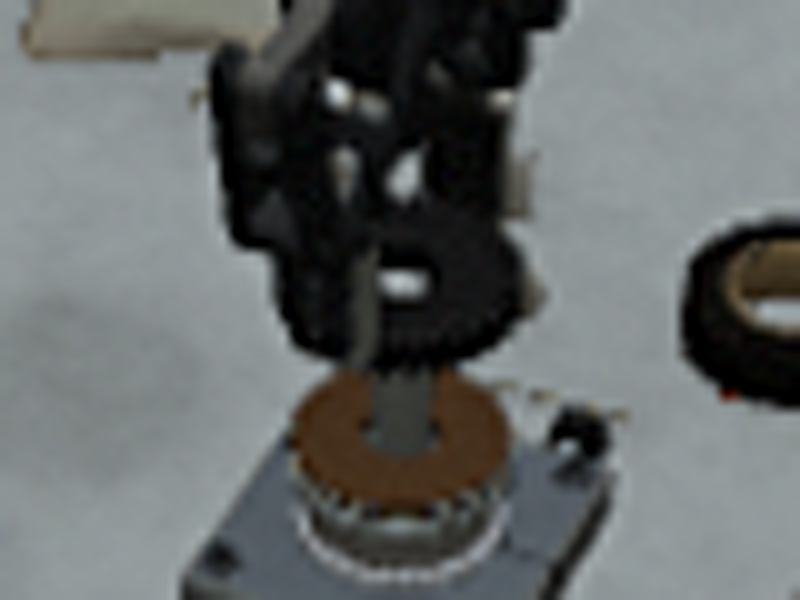

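The gear's bore, at x about 405, lies over the shaft axis at 402. Lowering.

```bash
python3 -m pendant '[0.5,0,0,0.6,0,0.5,0,0,1.2,0,0.5,0,0,1.8,0,0.5,0,0,2.2,0,0.5,0,0,2.2,0]'; python3 -m pendant '[0.5,0,0,1,0,0.5,0,0,1.7,0,0.5,0,0,2.0,0,0.5,0,0,2.2,0,0.5,0,0,2.35,0,0.5,0,0,2.35,0,0.5,0,0,2.35,0]'
```

```text
clock: 12.2
tool_pos: [0.6269, -0.193, 0.066]
tcp_rot: [1.0, -0.0, -0.001, -0.0]
ft_force: [0.3, -0.5, -0.9]
gripper_width: 0.058
gripper_force: 64.3
clock: 12.78
tool_pos: [0.6273, -0.1932, 0.0474]
tcp_rot: [1.0, 0.0, -0.0, 0.0]
ft_force: [-15.4, 5.9, 29.2]
gripper_width: 0.0576
gripper_force: 67.9
```

```bash
python3 -m pendant '[0.5,0,0,-0.35,0,0.9,0,0,-0.35,0,0.9,0,0,-0.35,0,0.9,0,0,-0.35,0,0.9,0,0,-0.35,0,0.9,0,0,-3,0,0.9,0,0,-7,0,0.9,0,0,-10,0,0.9,-22.5,-38.7,-11,0,0.9,-22.5,-38.7,-11,0,0.9,-22.5,-38.7,-11,0,0.9,-22.5,-38.7,-11,0,0.9,-22.5,-38.7,-11,0,0.9,-22.5,-38.7,-11,0,0.9,-22.5,-38.7,-11,0,0.7,-22.5,-38.7,-11,0,0.7,-22.5,-38.7,-11,0,0.7,-22.5,-38.7,-11,0,0.7,-22.5,-38.7,-11,0,0.7,-22.5,-38.7,-11,0]'
python3 -m pendant '[0.7,0,0,3,0,0.7,0,0,7,0,0.7,0,0,11,0,0.7,0,0,13,0,0.7,0,0,13,0,0.7,0,0,13,0,0.7,0,0,13,0]'
python3 - <<'E'
from h import *
c=camera("scene");T=observe()["tool_pos"];print(T)
x,y=281,130;a=c[y-30:y+30,x-40:x+40,::-1];x,y=281,290;b=c[y-30:y+30,x-40:x+40,::-1]
cv2.imwrite("pics/a9.png",cv2.resize(np.hstack([a,b]),(800,300),interpolation=cv2.INTER_CUBIC))
E
```

```text
clock: 14.45
tool_pos: [0.3998, 0.1973, 0.1539]
tcp_rot: [1.0, 0.002, -0.0, -0.0]
ft_force: [0.7, -0.4, -0.0]
gripper_width: 0.0598
gripper_force: 0.0
clock: 15.03
tool_pos: [0.4036, 0.1938, 0.0251]
tcp_rot: [1.0, -0.0, 0.001, -0.0]
ft_force: [-0.1, -0.9, 0.3]
gripper_width: 0.0597
gripper_force: 0.0
[0.40373283 0.19388523 0.02536071]
```

View pics/a9.png

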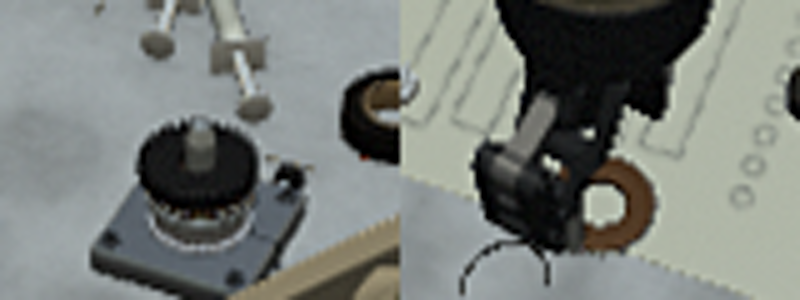

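The gear lies flat on the disc at (198,165), and the fingers straddle the small disc at (605,205). I grip it a little high.

```bash
python3 -m pendant '[0.7,0,0,1.2,0,0.7,0,0,2.2,0,0.7,0,0,2.5,0,0.7,0,0,2.5,0,0.7,0,0,2.5,0]'; python3 -m pendant '[0.3,0,0,0,0,0.3,0,0,0,0,0.3,0,0,0,0,0.3,0,0,0,0,0.3,0,0,0,0,0.3,0,0,0,0]'
```

```text
clock: 15.5
tool_pos: [0.4031, 0.1939, -0.0002]
tcp_rot: [1.0, -0.0, 0.001, -0.0]
ft_force: [0.4, 0.3, 0.6]
gripper_width: 0.0598
gripper_force: 0.0
clock: 16.0
tool_pos: [0.4031, 0.1939, 0.0002]
tcp_rot: [1.0, 0.0, 0.001, -0.0]
ft_force: [-4.0, -2.0, 14.1]
gripper_width: 0.0402
gripper_force: 58.5
```

```bash
python3 -m pendant '[0.3,0,0,-0.5,0,0.3,0,0,-3,0,0.3,0,0,-7,0,0.3,0,0,-11,0,0.3,0,0,-13,0,0.3,22.4,38.7,-13,0,0.3,22.4,38.7,-13,0,0.3,22.4,38.7,-13,0,0.3,22.4,38.7,-13,0,0.3,22.4,38.7,-13,0,0.3,22.4,38.7,-13,0,0.3,22.4,38.7,-13,0,0.3,22.4,38.7,-13,0,0.3,22.4,38.7,-13,0,0.3,22.4,38.7,-13,0,0.3,22.4,38.7,-13,0,0.3,22.4,38.7,-13,0,0.3,22.4,38.7,-13,0,0.3,22.4,38.7,-13,0]'
python3 -m pendant '[0.3,0,0,2,0,0.3,0,0,4,0,0.3,0,0,4,0,0.3,0,0,4,0]'
python3 - <<'E'
from h import *
x,y=281,122;c=camera("scene");print(observe()["tool_pos"])
cv2.imwrite("pics/a10.png",cv2.resize(c[y-30:y+30,x-40:x+40,::-1],(800,600),interpolation=cv2.INTER_CUBIC))
E
```

```text
clock: 17.58
tool_pos: [0.6261, -0.1925, 0.1288]
tcp_rot: [1.0, 0.0, -0.0, -0.0]
ft_force: [0.3, 0.7, -0.7]
gripper_width: 0.0399
gripper_force: 60.7
clock: 17.92
tool_pos: [0.626, -0.192, 0.0889]
tcp_rot: [1.0, 0.001, -0.001, -0.0]
ft_force: [-0.3, -0.1, 0.2]
gripper_width: 0.0404
gripper_force: 60.7
[ 0.62661583 -0.19252458  0.09002022]
```

View pics/a10.png

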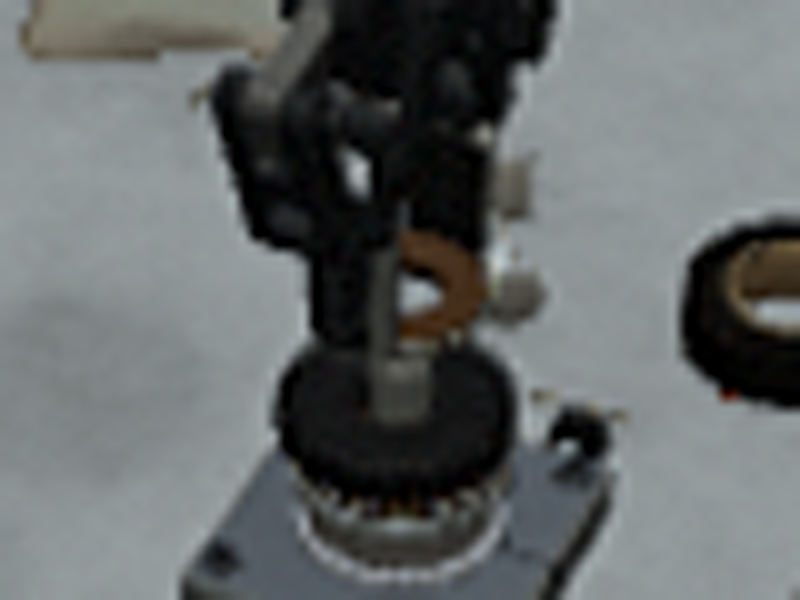

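The small disc is centred over the shaft: its right edge at 487 puts the centre at about 401, against 402. Lowering with force checks.

```bash
python3 -m pendant '[0.3,0.05,0.05,0.6,0,0.3,0.05,0.05,1.2,0,0.3,0.05,0.05,1.8,0,0.3,0.05,0.05,2.0,0,0.3,0.05,0.05,2.0,0]'; python3 -m pendant '[0.3,0,0,0.5,0,0.3,0,0,0.9,0,0.3,0,0,1.1,0,0.3,0,0,1.2,0,0.3,0,0,1.3,0,0.3,0,0,1.3,0]'
```

```text
clock: 18.38
tool_pos: [0.6266, -0.1936, 0.068]
tcp_rot: [1.0, -0.0, -0.001, -0.0]
ft_force: [-0.2, 0.7, -0.1]
gripper_width: 0.0404
gripper_force: 60.7
clock: 18.88
tool_pos: [0.627, -0.1938, 0.0582]
tcp_rot: [1.0, 0.0, 0.0, 0.0]
ft_force: [-9.4, 3.6, 18.7]
gripper_width: 0.0399
gripper_force: 62.8
```

```bash
python3 -m pendant '[0.3,0,0,-0.25,0,0.7,0,0,-0.25,0,0.7,0,0,-0.25,0,0.7,0,0,-0.25,0,0.7,0,0,-1,0,0.7,0,0,-2.5,0,0.35,0,0,-2.5,0,0.35,0,0,-2.5,0,0.35,0,0,-2.5,0,0.35,0,0,-2.5,0,0.35,0,0,-2.5,0]'; python3 -m pendant '[0.35,0,0,0.5,0,0.35,0,0,1,0,0.35,0,0,1.4,0,0.35,0,0,1.6,0,0.35,0,0,1.8,0,0.35,0,0,1.8,0]'
```

```text
clock: 19.8
tool_pos: [0.6266, -0.1936, 0.0801]
tcp_rot: [1.0, -0.0, -0.001, -0.0]
ft_force: [-0.3, 0.1, 0.0]
gripper_width: 0.0299
gripper_force: 0.0
clock: 20.3
tool_pos: [0.6267, -0.1937, 0.0646]
tcp_rot: [1.0, 0.0, -0.0, 0.0]
ft_force: [-9.0, 2.8, 16.0]
gripper_width: 0.03
gripper_force: 8.4
```

```bash
python3 -m pendant '[0.35,0,0,-2,0,0.35,0,0,-6,0,0.6,0,0,-8,0,0.6,-11.1,-22.2,-8,0,0.6,-11.1,-22.2,-8,0,0.6,-11.1,-22.2,-8,0,0.6,-11.1,-22.2,-8,0,0.6,-11.1,-22.2,-8,0,0.6,-11.1,-22.2,-8,0,0.6,-11.1,-22.2,-8,0,0.6,-11.1,-22.2,-8,0,0.6,-11.1,-22.2,-6,0,0.6,-11.1,-22.2,-2,0,0.6,-11.1,-22.2,2,0,0.6,-11.1,-22.2,3,0,0.6,-11.1,-22.2,3,0,0.6,-11.1,-22.2,3,0]'
python3 - <<'E'
from h import *
c=camera("scene");T=observe()["tool_pos"];print(T)
x,y=281,130;a=c[y-30:y+30,x-40:x+40,::-1];x,y=274,215;b=c[y-30:y+30,x-40:x+40,::-1]
cv2.imwrite("pics/a11.png",cv2.resize(np.hstack([a,b]),(800,300),interpolation=cv2.INTER_CUBIC))
E
```

```text
clock: 21.72
tool_pos: [0.5169, 0.0275, 0.0338]
tcp_rot: [1.0, -0.001, 0.0, 0.0]
ft_force: [0.7, -0.3, 0.3]
gripper_width: 0.0513
gripper_force: 0.0
[0.51741929 0.02760385 0.03460801]
```

View pics/a11.png

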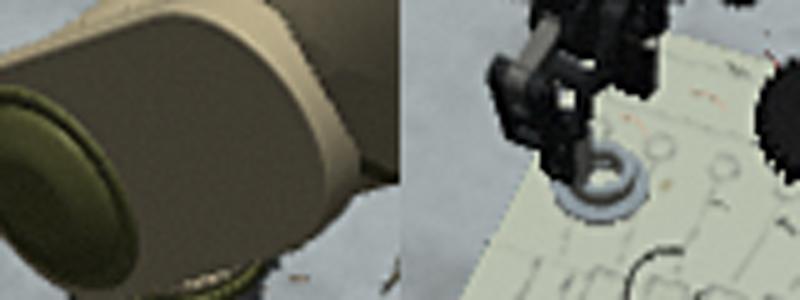

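The fingers straddle the collar at about (600,175). By my count that was picture 15, one over the limit of 14, so I view no more and go on by numbers and forces alone. Next I grip the collar.

```bash
python3 -m pendant '[0.6,-0.15,0,1.2,0,0.6,-0.15,0,2.3,0,0.6,-0.15,0,2.6,0,0.6,-0.15,0,2.6,0,0.6,-0.15,0,2.6,0]'; python3 -m pendant '[0.2,0,0,0,0,0.2,0,0,0,0,0.2,0,0,0,0,0.2,0,0,0,0,0.2,0,0,0,0,0.2,0,0,0,0]'
```

```text
clock: 22.18
tool_pos: [0.5149, 0.0282, 0.0074]
tcp_rot: [1.0, -0.0, 0.0, 0.0]
ft_force: [-0.1, -0.6, 0.0]
gripper_width: 0.0515
gripper_force: 0.0
clock: 22.68
tool_pos: [0.515, 0.0282, 0.0079]
tcp_rot: [1.0, -0.0, 0.001, 0.0]
ft_force: [-3.3, 0.0, 7.8]
gripper_width: 0.0286
gripper_force: 58.6
```

```bash
python3 -m pendant '[0.2,0,0,-0.5,0,0.2,0,0,-3,0,0.2,0,0,-7,0,0.2,0,0,-11,0,0.2,0,0,-12,0,0.2,11.2,22.2,-12,0,0.2,11.2,22.2,-12,0,0.2,11.2,22.2,-12,0,0.2,11.2,22.2,-12,0,0.2,11.2,22.2,-12,0,0.2,11.2,22.2,-12,0,0.2,11.2,22.2,-12,0,0.2,11.2,22.2,-12,0,0.2,11.2,22.2,-11,0,0.2,11.2,22.2,-9,0,0.2,11.2,22.2,-9,0,0.2,11.2,22.2,-9,0,0.2,11.2,22.2,-9,0]'
```

```text
clock: 24.18
tool_pos: [0.6266, -0.193, 0.0976]
tcp_rot: [1.0, 0.0, 0.0, 0.0]
ft_force: [0.6, 0.7, -1.2]
gripper_width: 0.0286
gripper_force: 59.6
```

```bash
python3 -m pendant '[0.2,0,0,0.5,0,0.2,0,0,0.9,0,0.2,0,0,1.2,0,0.2,0,0,1.4,0,0.2,0,0,1.4,0,0.2,0,0,1.4,0]'
```

```text
clock: 24.68
tool_pos: [0.6264, -0.1938, 0.0828]
tcp_rot: [1.0, -0.0, -0.0, -0.0]
ft_force: [0.2, -0.5, -0.0]
gripper_width: 0.0286
gripper_force: 59.6
```

```bash
python3 -m pendant '[0.2,0,0,0.3,0,0.2,0,0,0.6,0,0.2,0,0,0.8,0,0.2,0,0,1.0,0,0.2,0,0,1.15,0,0.2,0,0,1.15,0,0.2,0,0,1.15,0]'
```

```text
clock: 25.27
tool_pos: [0.6264, -0.1938, 0.0729]
tcp_rot: [1.0, -0.0, 0.0, 0.0]
ft_force: [-6.4, 3.2, 10.5]
gripper_width: 0.0288
gripper_force: 60.9
```

Seated exactly at the predicted height with 10.5 N. I release and press once more on the collar's top.

```bash
python3 -m pendant '[0.2,0,0,-0.12,0,0.6,0,0,-0.12,0,0.6,0,0,-0.12,0,0.6,0,0,-0.12,0,0.6,0,0,-1,0,0.6,0,0,-2.5,0,0.25,0,0,-2.5,0,0.25,0,0,-2.5,0,0.25,0,0,-2.5,0,0.25,0,0,-2.5,0,0.25,0,0,-2.5,0]'; python3 -m pendant '[0.25,0,0,0.5,0,0.25,0,0,1,0,0.25,0,0,1.4,0,0.25,0,0,1.6,0,0.25,0,0,1.75,0,0.25,0,0,1.75,0]'
```

```text
clock: 26.18
tool_pos: [0.6262, -0.1936, 0.0956]
tcp_rot: [1.0, -0.0, -0.0, -0.0]
ft_force: [-0.3, -0.9, -0.6]
gripper_width: 0.0213
gripper_force: 0.0
clock: 26.68
tool_pos: [0.6263, -0.1937, 0.081]
tcp_rot: [1.0, 0.0, 0.0, 0.0]
ft_force: [-8.7, 3.9, 19.6]
gripper_width: 0.0214
gripper_force: 9.8
```

The collar's top is at 81 mm, exactly as it must be. I retreat clear and check numerically.

```bash
python3 -m pendant '[0.25,0,0,-2,0,0.25,0,0,-6,0,0.25,0,0,-10,0,0.25,-10,-15,-12,0,0.25,-10,-15,-12,0,0.25,-10,-15,-12,0,0.25,-10,-15,-12,0,0.25,-10,-15,-12,0,0.25,-10,-15,-12,0,0.25,-10,-15,-12,0,0.25,-10,-15,-12,0,0.25,-10,-15,-12,0,0.25,-10,-15,-12,0]'
python3 - <<'E'
from h import *
c=camera("scene")
print("gear",ring("scene",c,"black",proj("scene",[.605,-.1935,.05]),.0525))
for z in(.052,.061,.068,.08):
  u,v=proj("scene",[.6255,-.1935,z]).astype(int);print(z,(u,v),c[v,u],c[v,u-7],c[v,u+7])
print([ (v,*c[v,281]) for v in range(116,152,2)])
s=observe();print(s["ft_force"],s["clock"])
E
```

```text
clock: 27.77
tool_pos: [0.5268, -0.0447, 0.1983]
tcp_rot: [1.0, -0.001, -0.0, -0.0]
ft_force: [0.3, 0.6, 0.6]
gripper_width: 0.0218
gripper_force: 0.0
gear (array([ 0.793 , -0.4675,  2.13  ]), array([ 0.6783, -0.3083,  1.4228,  1.6167]))
0.052 (np.int64(280), np.int64(133)) [10 11 11] [66 64 57] [59 61 57]
0.061 (np.int64(280), np.int64(130)) [8 9 8] [125 135 135] [60 63 58]
0.068 (np.int64(281), np.int64(128)) [ 9 10 10] [121 131 134] [53 55 51]
0.08 (np.int64(281), np.int64(124)) [13 11 15] [12 12 14] [19 19 19]
[(116, np.uint8(29), np.uint8(30), np.uint8(30)), (118, np.uint8(29), np.uint8(32), np.uint8(30)), (120, np.uint8(1), np.uint8(2), np.uint8(3)), (122, np.uint8(9), np.uint8(9), np.uint8(10)), (124, np.uint8(13), np.uint8(11), np.uint8(15)), (126, np.uint8(13), np.uint8(12), np.uint8(13)), (128, np.uint8(9), np.uint8(10), np.uint8(10)), (130, np.uint8(22), np.uint8(22), np.uint8(27)), (132, np.uint8(8), np.uint8(8), np.uint8(8)), (134, np.uint8(16), np.uint8(18), np.uint8(17)), (136, np.uint8(17), np.uint8(17), np.uint8(19)), (138, np.uint8(19), np.uint8(23), np.uint8(22)), (140, np.uint8(11), np.uint8(8), np.uint8(9)), (142, np.uint8(17), np.uint8(8), np.uint8(0)), (144, np.uint8(122), np.uint8(131), np.uint8(132)), (146, np.uint8(55), np.uint8(53), np.uint8(50)), (148, np.uint8(74), np.uint8(75), np.uint8(72)), (150, np.uint8(100), np.uint8(105), np.uint8(110))]
[-0.54546254 -0.4552743   0.53083328] 27.8167
```

The gripper hides the stack in the scene view, so I move farther off and check again.

```bash
python3 -m pendant '[0.25,-12,-25,0,0,0.25,-12,-25,0,0,0.25,-12,-25,0,0,0.25,-12,-25,0,0,0.25,-12,-25,0,0,0.25,-12,-25,0,0,0.25,-12,-25,0,0,0.25,-12,-25,0,0,0.25,-12,-25,0,0,0.25,-12,-25,0,0]'
python3 - <<'E'
from h import *
c=camera("scene");t=camera("top")
for n,im in(("scene",c),("top",t)):
  for nm,z,r in(("collar",.081,.0130),("plate flange",.070,.0195),("gear top",.058,.0275)):
    a=[]
    for k in range(8):
      p=[.6262+r*np.cos(k*np.pi/4),-.1937+r*np.sin(k*np.pi/4),z];u,v=np.round(proj(n,p)).astype(int);a.append(int(im[v,u].mean()))
    print(n,nm,a)
print([(v,c[v,281].tolist()) for v in range(112,152,2)])
E
```

```text
clock: 28.65
tool_pos: [0.4071, 0.2057, 0.1987]
tcp_rot: [1.0, -0.0, 0.0, 0.0]
ft_force: [0.1, -0.7, 0.1]
gripper_width: 0.0214
gripper_force: 0.0
scene collar [57, 55, 57, 59, 57, 56, 55, 52]
scene plate flange [57, 57, 57, 57, 57, 56, 56, 55]
scene gear top [55, 91, 29, 55, 57, 54, 57, 57]
top collar [153, 152, 147, 151, 149, 154, 148, 150]
top plate flange [157, 153, 147, 154, 152, 154, 141, 124]
top gear top [56, 60, 63, 68, 64, 54, 76, 74]
[(112, [168, 158, 127]), (114, [169, 159, 127]), (116, [169, 160, 127]), (118, [177, 165, 132]), (120, [88, 82, 66]), (122, [62, 58, 47]), (124, [62, 58, 45]), (126, [64, 62, 50]), (128, [64, 61, 49]), (130, [62, 60, 47]), (132, [65, 61, 50]), (134, [64, 62, 49]), (136, [62, 59, 46]), (138, [62, 57, 48]), (140, [75, 75, 46]), (142, [56, 57, 34]), (144, [26, 27, 10]), (146, [32, 32, 18]), (148, [42, 41, 25]), (150, [66, 69, 41])]
```

The top view agrees: bright steel all round at collar and flange radius, dark gear all round outside it, so the stack is concentric. The press heights match too.

```bash
python3 -c "from station import *;print(finish_job())"
```

```text
the job is handed in; nothing more can be done
None
```

The clutch is rebuilt in the order asked, each part pressed down with 10–29 N, and was left standing free and handed in at about 29 s; I viewed 15 pictures, one over the limit of 14.

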